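# Free, zero and load the potter's bench scale

### The arm

A 7-joint arm with a two-finger parallel gripper is mounted at the origin on the work surface. World frame = base frame: x ahead of the robot, y to its left, z up, the work surface at z = 0. Lengths are in m, angles in rad, forces in N, time in s.
With the tool pointing down it reaches from about 0.4 to 0.85 m from the base axis. Payload 4.5 kg.
Tool frame: the origin (TCP) lies on the centre line of the jaws, within the pads' length; the fingertips stand r.tips_ahead ahead of it and the grasp point (between the pads) is the TCP (r.tips_ahead is the distance from the TCP to the fingertips, in m); z points along the fingers, y is the direction in which the jaws open and shut (so a half turn about z gives the same grasp; the last joint's range is limited). The gripper opens to 88 mm and grips with 3 to 60 N. Pads are 18 mm wide; open, the fingers measure 123 mm over their backs; the gripper's body (75 mm by 187 mm) begins 45 mm behind the grasp point.
Start: joints at [-1.293, 0.689, -0.195, 1.565, 0.157, 0.902, -0.215], TCP at [0.151, 0.607, 0.258] pointing down, gripper open.
Joint ranges: [-3.01, 3.01], [-0.46, 2.08], [-1.47, 1.51], [0.13, 2.56], [-1, 4.14], [0.04, 2.09], [-2.66, 2.66]. Speed limits (rad/s): [2.57, 2.57, 3.14, 3.14, 3.14, 3.14, 3.14].

### API

Orientations are given as a unit quaternion [x, y, z, w].
In Python, from plant import r gives the robot as it stands.
- The arm moves only by the shell command python3 -m inch 'ROWS' [FORCE]. ROWS is JSON, a list of rows, each a list of 5 numbers: the shift along the world's x, y, z in units of 25 mm (1.0 is 25 mm), then the turn about the world's z in units of 6 degrees (1.0 is 6 degrees), then the finger opening in mm, from 0 to 88.1. A call has 1 to 5 rows; each row shifts and turns the commanded pose from where the row before left it; what a row does not reach is not made up. A row lasts 1/10 s, in which the tool goes at most 50 mm and 8.59 degrees, less where a joint would pass 70% of its speed; a pose out of reach is approached as far as the arm can. A call is refused whole if a number of a shift passes 1 or a number of a turn 1, either way. A call with a gripper value outside its range is refused whole. The fingers move at their own pace and stop on an object; FORCE is the grip in N (left out, the last holds). Time passes only in rows, so rows that do not move let the fingers close. It gives the time, the measured TCP pose, the force and the opening at its end, in the units of the state.
- r.get_state(): the state, without advancing time (a new reading comes with each control period).
- r.snapshot(name): name is "side" or "top" or "wrist"; returns a dict with "pixels" (400x640x3 uint8, red, green, blue), "range_z" (400x640 float32, m along the optical axis (not along the pixel's ray), 0 where there is no reading), "K" (3x3 intrinsics, pixels), "position" and "attitude" of the camera in the world. Camera axes: x right, y up, looking along -z (the intrinsics and any distortion apply to the point x, -y, -z); pixel columns grow to the right and rows downward; lengths in m; the calibration is good to about 2 mm. The wrist camera is an equidistant fisheye: a pixel r from the principal point sees the ray r / f radians off the axis. A picture is of the moment at which its call begins.
- r.finish_job(): hands the job in, once; it reports no verdict.
The state is a dict: "clock": time; "q": joint angles; "qd": joint speeds; "joint_torque": joint torques, N m; "tool_pos": TCP position; "eef_rot": TCP orientation; "contact_force": force on the tool from outside, world axes, zero at the start; "moment": the same for the moment, N m; "opening": opening from 0.0 (shut) to 1.0 (fully open).
Only numpy, scipy, OpenCV 4.12 (cv2) and the standard library are available. Lean on these libraries where they do the work, as an engineer would, in place of code of your own. Each camera call takes 0.05 s, during which the arm holds its last target. There are 200 camera calls.

### The job

Get the bench scale ready and load it: first clear the leftover kiln posts off its pan and stand them all upright, wholly on the empty wooden board, then push the flat locking bar round its pivot pin until it is fully home against the stop peg, and after that, with the pan still empty, turn the tare knob until its pointer is at the zero mark. Finally stand all the little clay cups upright on the pan, wholly on it and not on one another. Leave the jar, the glass and the wooden block where they are.

Things in the scene. Friction and masses are not known exactly. Their poses are not given: they have to be found in the camera images.
- scale: the low grey bench scale, fixed, 220 mm (its x) by 380 mm (its y), deck 35 mm high. Origin: middle of its underside on the bench. Its y runs along the length towards the end with the steel pan; the end at -y carries the tare knob; its -x side is the one nearer the robot.
- pan (a point): centre of the top surface of the scale's flat square steel pan, 200 x 200 mm, no rim, 42 mm above the bench, axes parallel to the scale's; it lies 80 mm to +y of the scale's origin.
- lock_bar (a joint): angle (rad), counter-clockwise from above, of the flat dark steel locking bar on its brass pivot pin: about 0 = locked, across the far side of the pan along the scale's +y; 1.57 = fully home against the brass stop peg, along the scale's -x beside the pan. Swings level over the pan. 18 mm wide, 10 thick, 186 long, top 58 mm above the bench. Stays where left; about 1 N at 100 mm from the pin moves it.
- bar_pivot (a point): the pivot of the locking bar, at half its thickness, 53 mm above the bench (scale frame x +85, y -35 mm). The brass pin stands up to 66 mm above the bench.
- bar_end (a point): point on the centre line of the locking bar 165 mm from the pivot, 8 mm short of its free end, at half its thickness.
- tare_knob (a joint): angle (rad) of the black tare knob, counter-clockwise from above; 0 = its pointer (white line on its top and the small blade at one end) is at the zero mark, the long thick tick on the white dial, on the scale's +x side. Range -3 to 3, stays where left (friction 0.04 N m).
- knob_grip (a point): the point to grip on the knob's upright axis, 67 mm above the bench (scale frame x 0, y -115 mm). The knob is an upright bar 44 mm long (along the pointer), 14 mm wide and 34 mm high, from 48 to 82 mm above the bench. At the grip point the point's x axis is the way the pointer points.
- post_board: the empty light wooden board on which the kiln posts are to go, fixed, 260 (its x) x 150 (its y) x 15 mm. Origin: centre of its underside.
- cup_bat: the off-white plaster slab on which the cups stand at first, fixed, 280 (its x) x 160 (its y) x 15 mm. Origin: centre of its underside. The two boards lie to the left and right of the scale; which is on which side varies.
- post1_center (a point): centre (half-way up) of a kiln post: cream solid ceramic cylinder, 36 mm diameter, 55 mm high, with a dark spot on top, about 110 g; stands on the pan at first. Its z is the cylinder's axis. May be absent.
- post2_center (a point): centre (half-way up) of a kiln post: cream solid ceramic cylinder, 36 mm diameter, 55 mm high, with a dark spot on top, about 110 g; stands on the pan at first. Its z is the cylinder's axis. May be absent.
- post3_center (a point): centre (half-way up) of a kiln post: cream solid ceramic cylinder, 36 mm diameter, 55 mm high, with a dark spot on top, about 110 g; stands on the pan at first. Its z is the cylinder's axis. May be absent.
- cup1_center (a point): centre (half-way up) of a small straight-sided unglazed clay cup without handle, 54 mm outside diameter, 42 mm high, 4 mm wall, open at the top, about 90 g. Its z is the axis, up through the mouth. May be absent.
- cup2_center (a point): centre (half-way up) of a small straight-sided unglazed clay cup without handle, 54 mm outside diameter, 42 mm high, 4 mm wall, open at the top, about 90 g. Its z is the axis, up through the mouth. May be absent.
- cup3_center (a point): centre (half-way up) of a small straight-sided unglazed clay cup without handle, 54 mm outside diameter, 42 mm high, 4 mm wall, open at the top, about 90 g. Its z is the axis, up through the mouth. May be absent.
- jar: blue stoneware jar, 70 mm diameter, 90 mm high, loose; not part of the job. Origin: centre of its underside.
- glass: empty drinking glass, 68 mm diameter, 90 mm high, loose; not part of the job. Origin: centre of its underside.
- wood_block: wooden block 50 x 90 x 35 mm, loose; not part of the job. Origin: centre of its underside.

How it is judged:
On the way, in this order (a step that is already met when the one before it is completed fails the run):
1. all kiln posts stand upright on the wooden board, the locking bar not yet swung home (x of post1_center in the frame of post_board between -0.118 and 0.118 m and y of post1_center in the frame of post_board between -0.063 and 0.063 m and z of post1_center in the frame of post_board between 0.0345 and 0.0505 m and angle between each of post1_center, post2_center, post3_center's own z axis and vertical below 0.2 rad and x of post2_center in the frame of post_board between -0.118 and 0.118 m and y of post2_center in the frame of post_board between -0.063 and 0.063 m and z of post2_center in the frame of post_board between 0.0345 and 0.0505 m and x of post3_center in the frame of post_board between -0.118 and 0.118 m and y of post3_center in the frame of post_board between -0.063 and 0.063 m and z of post3_center in the frame of post_board between 0.0345 and 0.0505 m and linear speed of each of post1, post2, post3 below 0.03 m/s), for 0.2 s.
2. the locking bar is swung fully home against its stop peg (value of joint lock_bar above 1.45 rad), for 0.2 s.
3. with no cup on the pan, the tare pointer is turned to the zero mark (value of joint tare_knob between -0.12 and 0.12 rad and value of joint lock_bar above 1.45 rad and horizontal distance between each of cup1_center, cup2_center, cup3_center and pan above 0.13 m), for 0.4 s.
4. all cups stand upright on the pan (x of cup1_center in the frame of pan between -0.079 and 0.079 m and y of cup1_center in the frame of pan between -0.079 and 0.079 m and z of cup1_center in the frame of pan between 0.013 and 0.029 m and angle between each of cup1_center, cup2_center, cup3_center's own z axis and vertical below 0.2 rad and x of cup2_center in the frame of pan between -0.079 and 0.079 m and y of cup2_center in the frame of pan between -0.079 and 0.079 m and z of cup2_center in the frame of pan between 0.013 and 0.029 m and x of cup3_center in the frame of pan between -0.079 and 0.079 m and y of cup3_center in the frame of pan between -0.079 and 0.079 m and z of cup3_center in the frame of pan between 0.013 and 0.029 m), for 0.2 s.
At the end, for the whole second after the job is handed in: Posts upright on the board (centres within 118 and 63 mm of its middle along its x and y), cups upright on the pan (centres within 79 mm of its middle along x and y), upright within 0.2 rad; locking bar beyond 1.45 rad, tare pointer within 0.12 rad of zero; all at rest (all of step 1 and all of step 4 and value of joint lock_bar above 1.45 rad and value of joint tare_knob between -0.12 and 0.12 rad and linear speed of each of cup1, cup2, cup3 below 0.03 m/s); the robot touches nothing.
It fails at once if the stoneware jar is moved more than 30 mm (distance of jar from where it was at the start of the episode above 0.03 m).
It fails at once if the drinking glass is moved more than 30 mm (distance of glass from where it was at the start of the episode above 0.03 m).
It fails at once if the wooden block is moved more than 30 mm (distance of wood_block from where it was at the start of the episode above 0.03 m).
Of post1, post2, post3 only 2 to 3 are there at a start; the rules pass over those that are not, and their reading is None.
Of cup1, cup2, cup3 only 2 to 3 are there at a start; the rules pass over those that are not, and their reading is None.
At some moment in a run one of cup1, cup2, cup3 may be knocked a few centimetres aside while the robot is not near it.
It also fails if it takes over 210 s, if anything falls off the work surface, if the arm or the gripper's body presses on something with over 40 N, if the wrist force passes 120 N, or if a joint passes its speed limit or range.

## Working session

There is one attempt and no reset: what is moved stays moved. The work goes in short steps, Python scripts to look and compute and a shell command to move; the robot and the scene stay as the last step left them, time stands still between calls to the robot, and variables do not carry over. Pictures are saved under pics/ and viewed, about 12 in all and at most 16, crops included, and the job is handed in when it is done.

```bash
ls; mkdir -p pics; cat > h.py <<'E'
import numpy as np, cv2
from scipy.spatial.transform import Rotation as R
from plant import r
def snap(n, f=None):
    s=r.snapshot(n)
    if f: cv2.imwrite('pics/'+f, s['pixels'][:,:,::-1])
    return s
def cloud(s):
    K=np.array(s['K']); z=np.array(s['range_z']); v,u=np.mgrid[:z.shape[0],:z.shape[1]]
    p=np.stack([(u-K[0,2])/K[0,0]*z, -(v-K[1,2])/K[1,1]*z, -z],-1)
    a=np.array(s['attitude']); M=R.from_quat(a).as_matrix() if a.size==4 else a
    P=p@M.T+np.array(s['position']); P[z==0]=np.nan
    return P
E
python3 - <<'E'
from h import *
for n in('top','side'):
    s=snap(n,n+'0.png'); print(n,s['K'],s['position'],s['attitude'])
    np.savez(n+'0.npz',**s)
st=r.get_state(); print(st, r.tips_ahead)
E
```

```text
pics
top [[508.70978339   0.         309.54797381]
 [  0.         508.70978339 193.71411692]
 [  0.           0.           1.        ]] [0.50171753 0.00589615 1.36951004] [ 0.02194198 -0.02870245 -0.70354192  0.7097348 ]
side [[373.90834629   0.         320.48657133]
 [  0.         373.90834629 204.57192416]
 [  0.           0.           1.        ]] [ 0.20004145 -0.70612916  0.55389612] [ 0.48444822 -0.12383949 -0.21012178  0.84013246]
{'clock': 0.1, 'q': array([-1.293207  ,  0.68991383, -0.194502  ,  1.5662047 ,  0.15730074,
        0.90250695, -0.21509125]), 'qd': array([ 7.24050153e-04, -1.32918146e-03, -7.00215710e-04, -3.37861836e-03,
        1.85884465e-04,  7.85211985e-05, -5.30408280e-04]), 'joint_torque': array([-3.64995845e-03, -5.28500032e+01, -1.27214335e+00, -1.53838956e+01,
       -5.27136074e-02,  1.94892848e-03,  5.25304745e-05]), 'tool_pos': array([0.15078669, 0.60599891, 0.2569906 ]), 'eef_rot': array([ 1.21559625e-01,  9.92583791e-01, -8.20924953e-04, -3.50258451e-05]), 'contact_force': array([ 0.21885149,  0.2210089 , -0.20004324]), 'moment': array([-0.05115967, -0.00943524,  0.05374564]), 'opening': 0.9967683091064626} 0.019
```

View pics/top0.png

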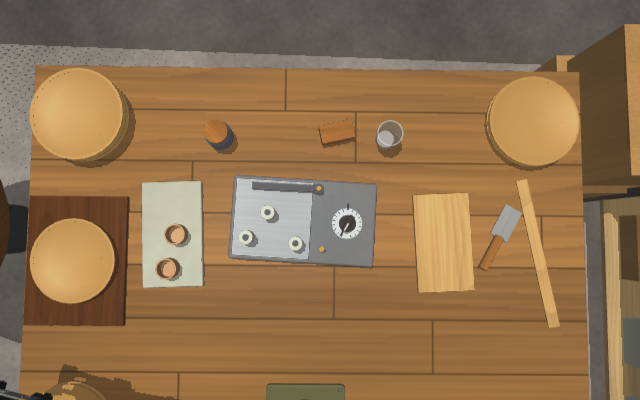

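View pics/side0.png

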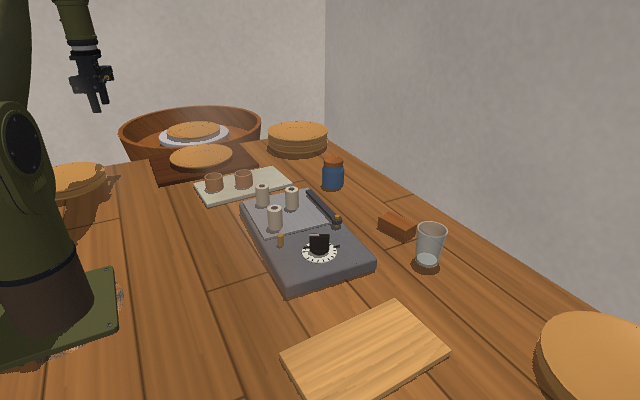

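The top view shows three posts at (268,212), (246,237) and (296,243), and two cups at (176,234) and (168,268). The bar lies along the pan's far side from its pivot at (319,188), with the peg at (322,249). The knob is at (347,223) with its pointer towards about (340,232). The wooden board is on the right at (444,243), and the jar, block and glass are along the far side.

```bash
cat > loc.py <<'E'
from h import *
def blobs(P,u0,u1,v0,v1,z0,z1,minn=15):
    m=np.zeros(P.shape[:2],np.uint8); sub=P[v0:v1,u0:u1,2]; m[v0:v1,u0:u1]=(sub>z0)&(sub<z1)
    n,l,st,c=cv2.connectedComponentsWithStats(m)
    out=[]
    for i in range(1,n):
        if st[i,4]<minn: continue
        q=P[l==i]; (cx,cy),(w,h),a=cv2.minAreaRect(q[:,:2].astype(np.float32))
        (ex,ey),er=cv2.minEnclosingCircle(q[:,:2].astype(np.float32))
        out.append((c[i].round(0),st[i,4],'mean',q.mean(0).round(4),'circ',np.round([ex,ey,er],4),'rect',np.round([cx,cy,w,h,a],3),'zmax',q[:,2].max().round(3)))
    return out
E
python3 - <<'E'
from loc import *
s=dict(np.load('top0.npz')); P=cloud(s)
def show(t,*a):
    print(t)
    for b in blobs(P,*a): print(*b)
show('bench z',0,1,0,1,0,1); print(P[330,200],P[340,400])
show('posts',232,314,190,262,.085,.11)
show('cups',140,205,180,290,.045,.07)
show('scale',225,385,170,272,.02,.042)
show('board',405,485,185,300,.008,.03)
show('bat',135,210,175,295,.008,.025)
show('bar',225,330,170,205,.05,.075)
show('peg',312,330,240,258,.042,.08)
show('knob',330,365,205,240,.06,.1)
show('things',195,420,100,160,.02,.12)
I=s['pixels']; cv2.imwrite('pics/knob0.png',cv2.resize(I[165:275,225:385,::-1],None,fx=5,fy=5,interpolation=cv2.INTER_CUBIC))
E
```

```text
bench z
[0.23710881 0.27887899 0.00401712] [ 0.21326787 -0.25008562 -0.00213713]
posts
[267. 212.] 159 mean [0.5472 0.0997 0.0959] circ [0.5471 0.1    0.0179] rect [0.548 0.1   0.033 0.035 0.101] zmax 0.105
[245. 237.] 165 mean [0.4848 0.1534 0.0957] circ [0.4846 0.154  0.018 ] rect [0.485 0.154 0.032 0.036 1.006] zmax 0.102
[295. 243.] 159 mean [0.4707 0.0298 0.0957] circ [0.4707 0.0296 0.0178] rect [4.7100e-01 2.9000e-02 3.4000e-02 3.4000e-02 4.5259e+01] zmax 0.103
cups
[174. 234.] 135 mean [0.4894 0.3407 0.0539] circ [0.4895 0.3409 0.0275] rect [0.489 0.341 0.051 0.054 0.239] zmax 0.061
[165. 268.] 135 mean [0.4015 0.3609 0.0539] circ [0.4015 0.361  0.0276] rect [ 0.401  0.361  0.053  0.053 21.833] zmax 0.062
scale
[310. 222.] 9094 mean [ 0.5242 -0.0073  0.0358] circ [0.5286 0.0115 0.2166] rect [5.2800e-01 1.1000e-02 3.8100e-01 2.2000e-01 8.6749e+01] zmax 0.042
board
[443. 242.] 5406 mean [ 0.4726 -0.3629  0.0139] circ [ 0.4738 -0.3626  0.1486] rect [ 0.474 -0.363  0.26   0.152  2.856] zmax 0.025
[482. 263.] 53 mean [ 0.4184 -0.4668  0.0145] circ [ 0.4213 -0.4714  0.0187] rect [ 4
[... 692 characters left out ...]
.4553 -0.0368  0.007 ] rect [ 4.5500e-01 -3.7000e-02  1.0000e-02  1.3000e-02  8.9692e+01] zmax 0.068
knob
[348. 223.] 104 mean [ 0.5217 -0.1032  0.0799] circ [ 0.5215 -0.104   0.0223] rect [ 5.2200e-01 -1.0400e-01  1.4000e-02  4.4000e-02  5.9452e+01] zmax 0.086
things
[218. 134.] 658 mean [0.7465 0.23   0.0778] circ [0.7509 0.2339 0.0347] rect [7.5000e-01 2.3300e-01 6.6000e-02 6.5000e-02 8.8249e+01] zmax 0.095
[336. 131.] 655 mean [ 0.765  -0.0767  0.033 ] circ [ 0.7656 -0.0772  0.0512] rect [ 0.766 -0.077  0.051  0.09  12.548] zmax 0.042
[390. 132.] 406 mean [ 0.7566 -0.213   0.0656] circ [ 0.7523 -0.2091  0.0341] rect [ 7.5200e-01 -2.0900e-01  6.5000e-02  6.6000e-02  8.9931e+01] zmax 0.097
```

View pics/knob0.png

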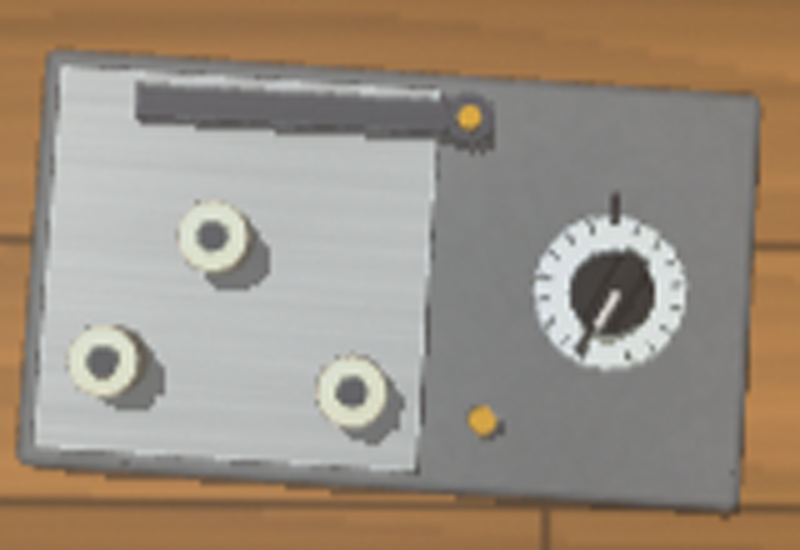

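The measured sizes match the given ones (scale 381×220, board 260×152, posts Ø36, knob 14×44):

| Item | Estimate |
|---|---|
| Scale centre | (0.528, 0.011), yaw −3.25° |
| Pan centre | (0.5325, 0.091) |
| Bar pivot | (0.611, −0.029) |
| Knob | (0.5215, −0.104), at about +2.67 rad |
| Board centre | (0.474, −0.363), yaw 2.9° |

The jaws are at 76°, which suits all the grasps. I'll move above post 2 at (0.485, 0.154).

```bash
for i in 1 2 3; do python3 -m inch '[[0.67,-0.9,-0.15,0,60],[0.67,-0.9,-0.15,0,60],[0.67,-0.9,-0.15,0,60],[0.67,-0.9,-0.15,0,60],[0.67,-0.9,-0.15,0,60]]' 20 >/dev/null; done; python3 -m inch '[[0.67,-0.9,-0.15,0,60],[0.67,-0.9,-0.15,0,60],[0.67,-0.9,-0.15,0,60],[0.67,-0.9,-0.15,0,60],[0.67,-0.9,-0.15,0,60]]' ; python3 -m inch '[[0,0,0,0,60]]'; python3 -c "
from plant import r; print(r.get_state()['q'].round(2))"
```

```text
clock: 2.1
tool_pos: [0.4863, 0.1555, 0.1824]
eef_rot: [0.122, 0.993, -0.0, -0.0]
contact_force: [0.1, 0.4, 0.1]
opening: 0.68
clock: 2.2
tool_pos: [0.4878, 0.152, 0.1819]
eef_rot: [0.125, 0.992, -0.001, 0.0]
contact_force: [-0.6, -0.0, -0.2]
opening: 0.679
[-0.23  0.67 -0.26  1.98  0.32  0.54  0.61]
```

```bash
python3 -m inch '[[-0.05,0,-0.8,0,60],[0,0,-0.8,0,60],[0,0,-0.8,0,60],[0,0,-0.8,0,60],[0,0,-0.8,0,60]]'; python3 -m inch '[[0,0,-0.15,0,60],[0,0,0,0,30],[0,0,0,0,30],[0,0,0,0,30],[0,0,0,0,30]]' 20; python3 -m inch '[[0,0,0.5,0,30],[0,0,0.9,0,30],[0,0,0.9,0,30],[0,0,0.9,0,30],[0,0,0.9,0,30]]'
```

```text
clock: 2.7
tool_pos: [0.4842, 0.1574, 0.082]
eef_rot: [0.121, 0.993, 0.0, -0.0]
contact_force: [0.6, -0.4, -0.1]
opening: 0.678
clock: 3.2
tool_pos: [0.4849, 0.1565, 0.0798]
eef_rot: [0.122, 0.993, 0.0, 0.001]
contact_force: [-0.6, -0.4, 4.2]
opening: 0.41
clock: 3.7
tool_pos: [0.4845, 0.1565, 0.1834]
eef_rot: [0.122, 0.993, 0.0, 0.0]
contact_force: [-0.2, -0.3, -1.9]
opening: 0.402
```

```bash
for i in 1 2 3 4; do python3 -m inch '[[0.13,-0.98,0,0,30],[0.13,-0.98,0,0,30],[0.13,-0.98,0,0,30],[0.13,-0.98,0,0,30],[0.13,-0.98,0,0,30]]' >/dev/null; done; python3 -m inch '[[0.13,-0.98,0,0,30],[0,0,0,0,30]]'; python3 -m inch '[[0,0,-0.8,0,30],[0,0,-0.8,0,30],[0,0,-0.8,0,30],[0,0,-0.8,0,30],[0,0,-0.8,0,30]]'; python3 -m inch '[[0,0,-0.6,0,30],[0,0,-0.4,0,30],[0,0,-0.1,0,30],[0,0,-0.06,0,30],[0,0,0,0,30]]';
```

```text
clock: 5.9
tool_pos: [0.5516, -0.3631, 0.1822]
eef_rot: [0.125, 0.992, -0.002, 0.0]
contact_force: [-0.2, -0.0, -1.1]
opening: 0.405
clock: 6.4
tool_pos: [0.5528, -0.3569, 0.0817]
eef_rot: [0.121, 0.993, 0.0, 0.0]
contact_force: [0.2, -0.3, -0.2]
opening: 0.403
clock: 6.9
tool_pos: [0.5533, -0.3581, 0.0533]
eef_rot: [0.122, 0.993, -0.0, 0.001]
contact_force: [0.2, 0.2, -0.4]
opening: 0.403
```

```bash
python3 -m inch '[[0,0,-0.06,0,30],[0,0,0,0,30],[0,0,0,0,60],[0,0,0,0,60],[0,0,0,0,60]]'; python3 -m inch '[[0,0,0.6,0,60],[0,0,0.9,0,60],[0,0,0.9,0,60],[0,0,0.9,0,60],[0,0,0.9,0,60]]'; python3 -m inch '[[-0.02,0.9,0.9,0,60],[-0.02,0.99,0,0,60],[-0.02,0.99,0,0,60],[-0.02,0.99,0,0,60],[-0.02,0.99,0,0,60]]' >/dev/null;  for i in 1 2; do python3 -m inch '[[-0.02,0.99,0,0,60],[-0.02,0.99,0,0,60],[-0.02,0.99,0,0,60],[-0.02,0.99,0,0,60],[-0.02,0.99,0,0,60]]'>/dev/null; done;  python3 -m inch '[[0,0.95,0,0,60],[0,0.95,0,0,60],[0,0.93,0,0,60],[0,0.75,0,0,60],[0,0,0,0,60]]'; python3 -c "
from loc import *
s=snap('top','top1.png'); P=cloud(s)
for b in blobs(P,405,485,185,300,.05,.09)+blobs(P,232,314,190,262,.085,.11): print(*b)"
```

```text
clock: 7.4
tool_pos: [0.553, -0.3581, 0.0512]
eef_rot: [0.122, 0.993, -0.0, 0.0]
contact_force: [-0.8, 0.7, -0.1]
opening: 0.651
clock: 7.9
tool_pos: [0.553, -0.358, 0.158]
eef_rot: [0.122, 0.993, -0.0, 0.0]
contact_force: [-0.2, 0.4, 0.7]
opening: 0.68
clock: 9.9
tool_pos: [0.5455, 0.1045, 0.1796]
eef_rot: [0.119, 0.993, 0.002, 0.001]
contact_force: [1.6, -0.1, 0.5]
opening: 0.679
[446. 211.] 174 mean [ 0.5528 -0.3562  0.0676] circ [ 0.5534 -0.3579  0.018 ] rect [ 5.5300e-01 -3.5700e-01  3.4000e-02  3.4000e-02  4.5218e+01] zmax 0.077
```

```bash
python3 -m inch '[[0.05,-0.1,-0.8,0,60],[0,0,-0.8,0,60],[0,0,-0.8,0,60],[0,0,-0.8,0,60],[0,0,-0.8,0,60]]'; python3 -m inch '[[0,0,0,0,30],[0,0,0,0,30],[0,0,0,0,30],[0,0,0,0,30]]' 20; python3 -m inch '[[0,0,0.5,0,30],[0,0,0.9,0,30],[0,0,0.9,0,30],[0,0,0.9,0,30],[0,0,0.9,0,30]]'; for i in 1 2 3; do python3 -m inch '[[-0.15,-0.97,0,0,30],[-0.15,-0.97,0,0,30],[-0.15,-0.97,0,0,30],[-0.15,-0.97,0,0,30],[-0.15,-0.97,0,0,30]]' >/dev/null; done; python3 -m inch '[[-0.15,-0.97,0,0,30],[-0.15,-0.97,0,0,30],[-0.15,-0.97,0,0,30],[-0.15,-0.97,0,0,30],[0,0,0,0,30]]'; python3 -m inch '[[0,0,-0.8,0,30],[0,0,-0.8,0,30],[0,0,-0.8,0,30],[0,0,-0.8,0,30],[0,0,-0.8,0,30]]'
```

```text
clock: 10.45
tool_pos: [0.547, 0.0957, 0.0782]
eef_rot: [0.123, 0.992, -0.001, 0.0]
contact_force: [0.3, 0.5, -0.3]
opening: 0.679
clock: 10.85
tool_pos: [0.5475, 0.098, 0.0797]
eef_rot: [0.122, 0.993, 0.0, 0.001]
contact_force: [-0.0, 0.1, 1.6]
opening: 0.402
clock: 11.35
tool_pos: [0.5464, 0.0979, 0.1831]
eef_rot: [0.122, 0.993, 0.0, 0.0]
contact_force: [-0.6, 1.7, -1.0]
opening: 0.406
clock: 13.35
tool_pos: [0.4732, -0.3675, 0.1818]
eef_rot: [0.125, 0.992, -0.002, -0.0]
contact_force: [-0.5, -0.0, -1.4]
opening: 0.398
clock: 13.85
tool_pos: [0.4757, -0.3617, 0.0813]
eef_rot: [0.121, 0.993, 0.0, 0.0]
contact_force: [0.5, -0.4, -1.6]
opening: 0.399
```

```bash
python3 -m inch '[[0,0,-0.6,0,30],[0,0,-0.4,0,30],[0,0,-0.15,0,30],[0,0,-0.05,0,30],[0,0,0,0,30]]'; python3 -m inch '[[0,0,0,0,60],[0,0,0,0,60],[0,0,0.2,0,60],[0,0,0.8,0,60],[0,0,0.8,0,60]]'; python3 -m inch '[[0,0,0.9,0,60],[0,0,0.9,0,60],[0,0,0.9,0,60],[0,0.4,0.7,0,60],[0,0.98,0,0,60]]';for i in 1 2; do python3 -m inch '[[0,0.98,0,0,60],[0,0.98,0,0,60],[0,0.98,0,0,60],[0,0.98,0,0,60],[0,0.98,0,0,60]]'>/dev/null; done; python3 -m inch '[[-0.1,0.98,0,0,60],[-0.1,0.98,0,0,60],[0,0.98,0,0,60],[0,0.98,0,0,60],[0,0.56,0,0,60]]'; python3 -m inch '[[0,0,0,0,60],[0,0,0,0,60]]'
```

```text
clock: 14.35
tool_pos: [0.4753, -0.3617, 0.0524]
eef_rot: [0.121, 0.993, 0.0, -0.0]
contact_force: [-3.5, 3.0, 5.7]
opening: 0.405
clock: 14.85
tool_pos: [0.4753, -0.3627, 0.0965]
eef_rot: [0.122, 0.993, 0.0, -0.0]
contact_force: [0.1, 0.6, 0.5]
opening: 0.681
clock: 15.35
tool_pos: [0.4765, -0.3312, 0.1838]
eef_rot: [0.124, 0.992, -0.002, 0.003]
contact_force: [-0.2, 0.1, -0.1]
opening: 0.682
clock: 16.85
tool_pos: [0.4708, 0.0313, 0.1816]
eef_rot: [0.12, 0.993, 0.001, 0.001]
contact_force: [0.5, -0.7, -0.4]
opening: 0.679
clock: 17.05
tool_pos: [0.4705, 0.0283, 0.1812]
eef_rot: [0.122, 0.993, -0.0, 0.0]
contact_force: [-0.6, -0.7, 0.3]
opening: 0.68
```

```bash
python3 -m inch '[[0,0,-0.8,0,60],[0,0,-0.8,0,60],[0,0,-0.8,0,60],[0,0,-0.8,0,60],[0,0,-0.85,0,60]]'; python3 -m inch '[[0,0,0,0,30],[0,0,0,0,30],[0,0,0,0,30],[0,0,0,0,30]]' 20; python3 -m inch '[[0,0,0.5,0,30],[0,0,0.9,0,30],[0,0,0.9,0,30],[0,0,0.9,0,30],[0,0,0.9,0,30]]'; for i in 1 2; do python3 -m inch '[[-0.19,-0.99,0,0,30],[-0.19,-0.99,0,0,30],[-0.19,-0.99,0,0,30],[-0.19,-0.99,0,0,30],[-0.19,-0.99,0,0,30]]' >/dev/null; done; python3 -m inch '[[-0.19,-0.99,0,0,30],[-0.19,-0.99,0,0,30],[-0.19,-0.99,0,0,30],[-0.19,-0.99,0,0,30],[-0.19,-0.99,0,0,30]]'; python3 -m inch '[[-0.19,-0.99,0,0,30],[0,0,0,0,30],[0,0,0,0,30]]'; python3 -m inch '[[0,0,-0.8,0,30],[0,0,-0.8,0,30],[0,0,-0.8,0,30],[0,0,-0.8,0,30],[0,0,-0.8,0,30]]'
```

```text
clock: 17.55
tool_pos: [0.4707, 0.027, 0.0792]
eef_rot: [0.123, 0.992, -0.0, 0.0]
contact_force: [0.3, -1.0, 0.2]
opening: 0.683
clock: 17.95
tool_pos: [0.471, 0.0286, 0.0807]
eef_rot: [0.122, 0.993, 0.0, 0.001]
contact_force: [0.3, 0.3, 0.7]
opening: 0.399
clock: 18.45
tool_pos: [0.4702, 0.0285, 0.1839]
eef_rot: [0.122, 0.993, -0.0, 0.0]
contact_force: [0.7, -0.8, -1.1]
opening: 0.402
clock: 19.95
tool_pos: [0.3983, -0.3437, 0.1829]
eef_rot: [0.122, 0.993, -0.0, 0.0]
contact_force: [0.4, 0.2, -1.0]
opening: 0.402
clock: 20.25
tool_pos: [0.3938, -0.3673, 0.1826]
eef_rot: [0.122, 0.992, 0.0, 0.0]
contact_force: [0.1, -0.2, -0.4]
opening: 0.399
clock: 20.75
tool_pos: [0.3951, -0.3656, 0.082]
eef_rot: [0.12, 0.993, 0.0, 0.0]
contact_force: [0.8, 0.1, -1.1]
opening: 0.405
```

```bash
python3 -m inch '[[0,0,-0.6,0,30],[0,0,-0.4,0,30],[0,0,-0.16,0,30],[0,0,-0.05,0,30],[0,0,0,0,30]]'; python3 -m inch '[[0,0,0,0,60],[0,0,0,0,60],[0,0,0.2,0,60],[0,0,0.8,0,60],[0,0,0.8,0,60]]'; python3 -m inch '[[0,0,0.9,0,60],[0,0,0.9,0,60],[0,0,0.9,0,60],[0,0,0.7,0,0],[0.52,0.94,0,0,0]]';for i in 1 2 3; do python3 -m inch '[[0.52,0.94,0,0,0],[0.52,0.94,0,0,0],[0.52,0.94,0,0,0],[0.52,0.94,0,0,0],[0.52,0.94,0,0,0]]'>/dev/null; done; python3 -m inch '[[0.52,0.94,0,0,0],[0.52,0.94,0,0,0],[0.52,0.94,0,0,0],[0.52,0.94,0,0,0],[0,0,0,0,0]]'; python3 - <<'E'
from loc import *
s=snap('top','top2.png'); P=cloud(s)
for b in blobs(P,405,485,185,300,.05,.09)+blobs(P,140,205,180,290,.045,.07): print(*b)
E
```

```text
clock: 21.25
tool_pos: [0.3946, -0.3655, 0.0534]
eef_rot: [0.121, 0.993, 0.0, -0.0]
contact_force: [-1.8, 4.0, 7.5]
opening: 0.401
clock: 21.75
tool_pos: [0.3942, -0.3671, 0.0975]
eef_rot: [0.122, 0.993, 0.0, -0.0]
contact_force: [0.3, -0.2, 0.1]
opening: 0.683
clock: 22.25
tool_pos: [0.4063, -0.348, 0.1843]
eef_rot: [0.125, 0.992, -0.002, 0.001]
contact_force: [0.0, 0.3, -0.3]
opening: 0.525
clock: 24.25
tool_pos: [0.6552, 0.1083, 0.1825]
eef_rot: [0.119, 0.993, 0.003, 0.001]
contact_force: [-0.9, 0.8, -0.2]
opening: 0.007
[446. 211.] 176 mean [ 0.5528 -0.3561  0.0672] circ [ 0.5532 -0.3582  0.0184] rect [ 5.5300e-01 -3.5700e-01  3.4000e-02  3.5000e-02  4.1588e+01] zmax 0.074
[447. 242.] 177 mean [ 0.4739 -0.3595  0.0673] circ [ 0.4743 -0.361   0.0185] rect [ 0.473 -0.361  0.033  0.036  1.107] zmax 0.076
[449. 274.] 177 mean [ 0.3936 -0.3629  0.0674] circ [ 0.3929 -0.3642  0.0181] rect [ 3.9300e-01 -3.6500e-01  3.4000e-02  3.5000e-02  5.1237e+01] zmax 0.074
[174. 234.] 134 mean [0.4894 0.3404 0.0542] circ [0.4898 0.3407 0.027 ] rect [4.8900e-01 3.4100e-01 5.3000e-02 5.1000e-02 8.9731e+01] zmax 0.061
[166. 268.] 136 mean [0.401  0.3604 0.0537] circ [0.4005 0.3606 0.0281] rect [ 0.401  0.36   0.052  0.054 14.453] zmax 0.061
```

View pics/top2.png

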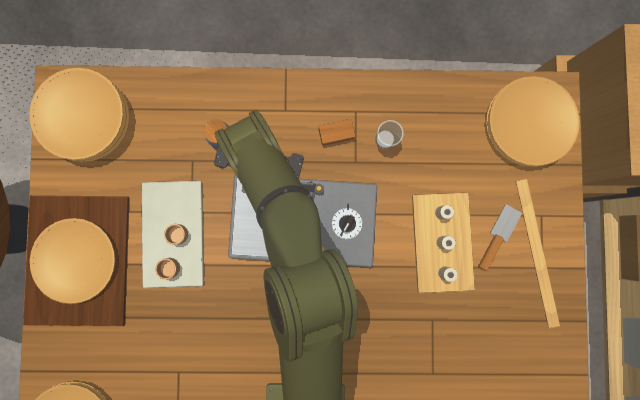

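All three posts stand upright on the board, at about (446,211), (447,242) and (449,274). The cups haven't moved. Next I'll lower the closed fingers behind the bar and sweep it round.

```bash
python3 -m inch '[[0,-0.05,-0.9,0,0],[0,0,-0.9,0,0],[0,0,-0.9,0,0],[0,0,-0.9,0,0],[0,0,-0.9,0,0]]'; python3 -m inch '[[0,0,-0.08,0,0],[-0.4,0,0,0,0],[-0.62,0.08,0,0,0],[-0.62,0.08,0,0,0]]'; python3 -m inch '[[-0.72,-0.08,0,0,0],[-0.72,-0.08,0,0,0],[-0.67,-0.26,0,0,0],[-0.67,-0.26,0,0,0]]'; python3 -m inch '[[-0.58,-0.43,0,0,0],[-0.58,-0.43,0,0,0],[-0.45,-0.56,0,0,0],[-0.45,-0.56,0,0,0],[0,0,0,0,0]]'
```

```text
clock: 24.8
tool_pos: [0.6539, 0.0993, 0.0689]
eef_rot: [0.122, 0.992, -0.001, -0.0]
contact_force: [-1.2, 0.3, -0.2]
opening: 0.005
clock: 25.2
tool_pos: [0.614, 0.104, 0.0688]
eef_rot: [0.123, 0.992, -0.0, 0.001]
contact_force: [0.4, -0.1, 0.4]
opening: 0.007
clock: 25.6
tool_pos: [0.5445, 0.0877, 0.0691]
eef_rot: [0.122, 0.993, 0.0, 0.002]
contact_force: [1.2, 0.6, -0.1]
opening: 0.009
clock: 26.1
tool_pos: [0.4912, 0.0359, 0.0686]
eef_rot: [0.123, 0.992, -0.002, -0.0]
contact_force: [-0.4, 0.1, -0.1]
opening: 0.008
```

```bash
python3 -m inch '[[-0.3,-0.4,0,0,0],[-0.2,-0.4,0,0,0],[0,-0.25,0,0,0],[0,0,0,0,0]]'; python3 -m inch '[[0,-0.15,0,0,0],[0,-0.1,0,0,0],[0,0,0,0,0]]';python3 -m inch '[[0,-0.1,0,0,0],[0,0,0,0,0]]';python3 - <<'E'
from loc import *
s=snap('wrist','w1.png'); s=snap('side','side1.png')
E
```

```text
clock: 26.5
tool_pos: [0.4796, 0.0114, 0.0675]
eef_rot: [0.122, 0.992, -0.001, -0.0]
contact_force: [0.6, 0.6, -0.0]
opening: 0.005
clock: 26.8
tool_pos: [0.4798, 0.0063, 0.0674]
eef_rot: [0.122, 0.993, -0.0, -0.0]
contact_force: [0.4, -0.5, 0.1]
opening: 0.001
clock: 27.0
tool_pos: [0.4798, 0.0039, 0.0675]
eef_rot: [0.122, 0.993, -0.0, -0.0]
contact_force: [-0.3, 0.1, -0.8]
opening: -0.002
```

View pics/side1.png

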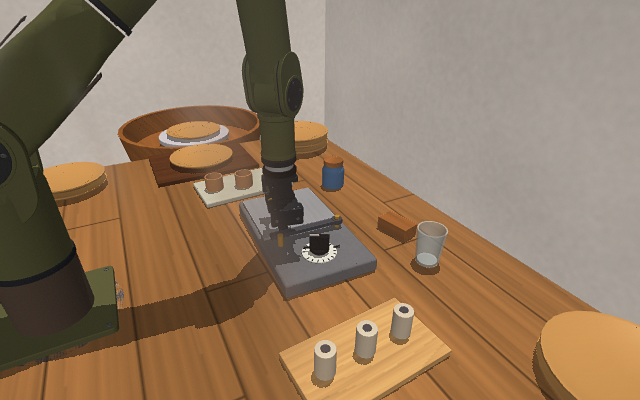

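The bar now lies across the deck from its pin at (337,219) to the peg area at (280,240). There's no stop force yet, so I'll push on gently.

```bash
for i in 1 2 3; do python3 -m inch '[[0,-0.1,0,0,0],[0,-0.02,0,0,0],[0,0,0,0,0]]' | grep -E "tool|force"; done
```

```text
tool_pos: [0.4799, 0.0029, 0.0675]
contact_force: [-1.8, 4.9, 0.2]
tool_pos: [0.4799, 0.0024, 0.0675]
contact_force: [-2.2, 10.3, 0.8]
tool_pos: [0.4799, 0.0021, 0.0675]
contact_force: [-3.5, 16.2, 1.3]
```

Force built up to 16 N at a constant position, so the bar is home. I'll back off and go above the knob.

```bash
python3 -m inch '[[0,0.8,0,0,0],[0,0,0.9,0,0],[0,0,0.9,0,0],[0.5,-0.9,0.9,0,40],[0.5,-0.9,0.9,-0.7,40]]'; python3 -m inch '[[0.3,-0.9,0,-0.7,40],[0.3,-0.9,0,-0.7,40],[0.06,-0.9,0,-0.7,40],[0,0,0,0,40],[0,0,0,0,40]]'; python3 - <<'E'
from loc import *
s=snap('wrist','w2.png'); st=r.get_state(); print(R.from_quat(st['eef_rot']).as_matrix()[:,1], s['K'],s['position'],s['attitude'])
E
```

```text
clock: 28.5
tool_pos: [0.5047, -0.0309, 0.1585]
eef_rot: [0.158, 0.987, -0.0, -0.0]
contact_force: [0.1, 0.1, -0.4]
opening: 0.165
clock: 29.0
tool_pos: [0.5209, -0.0978, 0.1574]
eef_rot: [0.265, 0.964, -0.0, -0.0]
contact_force: [-0.1, 0.2, -0.4]
opening: 0.453
[5.10176130e-01 8.60069911e-01 2.56022076e-04] [[309.70691629   0.         316.36389077]
 [  0.         309.70691629 202.35143528]
 [  0.           0.           1.        ]] [ 0.46178468 -0.06119246  0.28374536] [-0.11932912 -0.06761968  0.4892441   0.86129458]
```

View pics/w2.png

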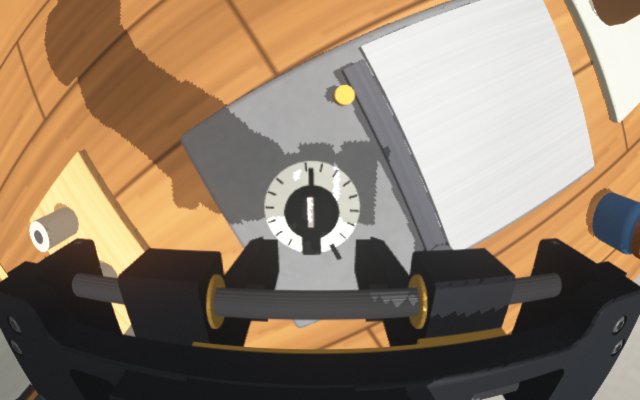

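The knob at (312,208) is aligned with the jaws: its pointer is up in the image, perpendicular to the jaw axis. The bar lies against the yellow peg at (345,94). I'll descend and grip.

```bash
python3 -m inch '[[0.02,-0.24,-0.7,0,40],[0,0,-0.7,0,40],[0,0,-0.7,0,40],[0,0,-0.7,0,40],[0,0,-0.65,0,40]]'; python3 -m inch '[[0,0,0,0,10],[0,0,0,0,10],[0,0,0,0,10],[0,0,0,0,10]]' 25; python3 - <<'E'
from loc import *
st=r.get_state(); y=R.from_quat(st['eef_rot']).as_matrix()[:,1]; print(np.degrees(np.arctan2(y[1],y[0])), st['q'].round(2),st['moment'])
E
```

```text
clock: 29.55
tool_pos: [0.5218, -0.1015, 0.0705]
eef_rot: [0.264, 0.965, 0.001, -0.0]
contact_force: [-0.1, -0.6, -0.4]
opening: 0.455
clock: 29.95
tool_pos: [0.5223, -0.1033, 0.0721]
eef_rot: [0.265, 0.964, 0.0, 0.001]
contact_force: [-0.1, 0.4, 1.0]
opening: 0.16
59.25594940599891 [ 0.22  0.87 -0.19  1.97  0.46  0.34  0.7 ] [0.08595807 0.18743067 0.00134293]
```

```bash
for i in 1 2 3 4; do python3 -m inch '[[0,0,0,-1,10],[0,0,0,-1,10],[0,0,0,-1,10],[0,0,0,-1,10],[0,0,0,-1,10]]' | grep -E "force|opening|pos"; done;  python3 -m inch '[[0,0,0,-1,10],[0,0,0,-1,10],[0,0,0,-1,10],[0,0,0,-1,10],[0,0,0,-1,10]]'; python3 -m inch '[[0,0,0,-0.4,10],[0,0,0,0,10],[0,0,0,0,10]]'; python3 - <<'E'
from loc import *
st=r.get_state(); y=R.from_quat(st['eef_rot']).as_matrix()[:,1]; print(np.degrees(np.arctan2(y[1],y[0])), st['q'].round(2),st['moment'])
E
```

```text
tool_pos: [0.5227, -0.1029, 0.0721]
contact_force: [0.3, 0.7, 0.5]
opening: 0.158
tool_pos: [0.5232, -0.1027, 0.0721]
contact_force: [1.1, 1.2, 0.6]
opening: 0.153
tool_pos: [0.5238, -0.1029, 0.0721]
contact_force: [2.5, 0.3, 1.0]
opening: 0.156
tool_pos: [0.5242, -0.1033, 0.0721]
contact_force: [4.1, 0.4, -1.2]
opening: 0.158
clock: 32.45
tool_pos: [0.5243, -0.1039, 0.0721]
eef_rot: [1.0, -0.009, 0.003, 0.001]
contact_force: [3.9, -1.5, -1.7]
opening: 0.157
clock: 32.75
tool_pos: [0.5243, -0.104, 0.0721]
eef_rot: [1.0, -0.027, 0.003, 0.001]
contact_force: [5.1, -0.7, 1.2]
opening: 0.156
-93.0612175491683 [-0.06  0.9   0.29  1.99 -0.72  0.35 -0.82] [-0.26014119 -0.91101018 -0.01736142]
```

```bash
python3 -m inch '[[0,0,0,0,40],[0,0,0,0,40],[0,0,0.3,0,40],[0,0,0.9,0,40],[0,0,0.9,0,40]]'; python3 -m inch '[[0,0,0.9,0,40],[0,0,0.9,0,80],[0,0,0.5,0,80],[-0.08,0.9,0,0,80],[-0.08,0.98,0,0,80]]'; for i in 1 2; do python3 -m inch '[[-0.08,0.98,0,0,80],[-0.08,0.98,0,0,80],[-0.08,0.98,0,0,80],[-0.08,0.98,0,0,80],[-0.08,0.98,0,0,80]]' >/dev/null; done; python3 -m inch '[[-0.08,0.98,0,0,80],[-0.08,0.98,0,0,80],[-0.08,0.98,0,0,80],[-0.08,0.98,0,0,80],[-0.08,0.98,0,0,80]]';python3 -m inch '[[-0.08,0.98,0,0,80],[0,0,0,0,80],[0,0,0,0,80]]'; python3 - <<'E'
from loc import *
s=snap('top','top3.png'); P=cloud(s)
for b in blobs(P,330,365,205,240,.06,.1)+blobs(P,140,205,180,290,.045,.07): print(*b)
I=s['pixels'][:,:,::-1]; cv2.imwrite('pics/crop3.png',cv2.resize(I[165:275,225:385],None,fx=5,fy=5,interpolation=cv2.INTER_CUBIC))
s=snap('wrist','w3.png'); print(r.get_state()['q'].round(2))
E
```

```text
clock: 33.25
tool_pos: [0.5206, -0.1032, 0.1243]
eef_rot: [1.0, -0.028, -0.001, -0.0]
contact_force: [1.4, 0.4, 0.1]
opening: 0.453
clock: 33.75
tool_pos: [0.5175, -0.0567, 0.1818]
eef_rot: [1.0, -0.029, 0.0, 0.0]
contact_force: [0.3, -0.2, -0.2]
opening: 0.793
clock: 35.25
tool_pos: [0.4869, 0.3118, 0.181]
eef_rot: [1.0, -0.028, -0.001, 0.0]
contact_force: [0.4, -0.5, 0.4]
opening: 0.91
clock: 35.55
tool_pos: [0.4853, 0.335, 0.1809]
eef_rot: [1.0, -0.027, -0.0, 0.001]
contact_force: [-0.1, -0.7, -0.5]
opening: 0.91
[348. 223.] 106 mean [ 0.5218 -0.1031  0.0795] circ [ 0.5218 -0.1029  0.0222] rect [ 5.2200e-01 -1.0400e-01  1.4000e-02  4.4000e-02  8.5895e+01] zmax 0.086
[168. 239.] 41 mean [0.4758 0.3564 0.0536] circ [0.4775 0.3526 0.0201] rect [4.7500e-01 3.5500e-01 4.0000e-02 1.2000e-02 4.6859e+01] zmax 0.06
[166. 268.] 134 mean [0.4019 0.3602 0.0543] circ [0.401  0.3602 0.0277] rect [ 0.402  0.36   0.053  0.052 12.103] zmax 0.062
[-1.02  0.84  0.64  1.77 -0.69  0.77 -1.66]
```

View pics/crop3.png

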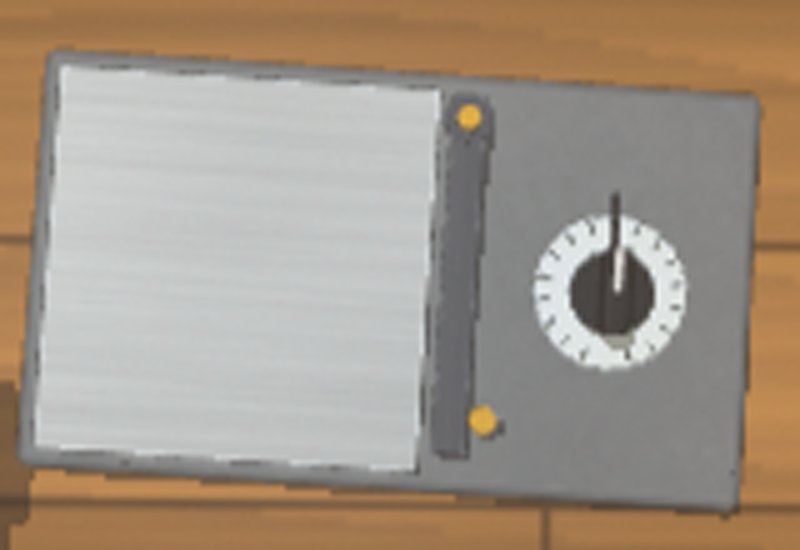

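View pics/w3.png

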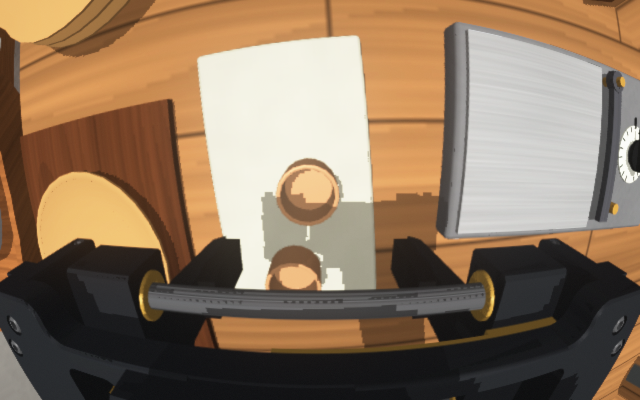

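The pointer sits on the zero mark: the knob's long axis is at −4.1° against −3.25° for zero, an error of about −0.015 rad. The bar is against its peg and the pan is empty. The wrist view shows cup A at (310,190) between the jaws and cup B at (297,268), so I'll grasp cup A.

```bash
python3 -m inch '[[0.17,0.22,-0.9,0,80],[0,0,-0.9,0,80],[0,0,-0.9,0,80],[0,0,-0.9,0,80],[0,0,-0.9,0,80]]'; python3 -m inch '[[0,0,-0.9,0,80],[0,0,-0.15,0,80],[0,0,0,0,45],[0,0,0,0,45],[0,0,0,0,45]]' 15; python3 -m inch '[[0,0,0,0,45],[0,0,0,0,45],[0,0,0.4,0,45],[0,0,0.9,0,45],[0,0,0.9,0,45]]'; python3 -m inch '[[0,0,0.9,0,45],[0,0,0.9,0,45],[0,0,0.5,0,45],[0,0,0,0,45]]'
```

```text
clock: 36.15
tool_pos: [0.4906, 0.3392, 0.0682]
eef_rot: [1.0, -0.029, 0.0, 0.001]
contact_force: [0.7, -0.5, 0.6]
opening: 0.904
clock: 36.65
tool_pos: [0.4909, 0.3411, 0.0438]
eef_rot: [1.0, -0.028, 0.001, -0.0]
contact_force: [0.1, -0.3, -0.1]
opening: 0.661
clock: 37.15
tool_pos: [0.4896, 0.3409, 0.0982]
eef_rot: [1.0, -0.028, -0.001, 0.0]
contact_force: [-0.5, 0.5, -0.7]
opening: 0.607
clock: 37.55
tool_pos: [0.4909, 0.3415, 0.1567]
eef_rot: [1.0, -0.028, 0.001, -0.001]
contact_force: [-0.4, -0.5, -1.1]
opening: 0.608
```

```bash
python3 -m inch '[[0.34,-0.97,0,0,45],[0.34,-0.97,0,0,45],[0.34,-0.97,0,0,45],[0.34,-0.97,0,0,45],[0.34,-0.97,0,0,45]]' >/dev/null; python3 -m inch '[[0.34,-0.97,0,0,45],[0.34,-0.97,0,0,45],[0.34,-0.97,0,0,45],[0.34,-0.97,0,0,45],[0.34,-0.97,0,0,45]]'; python3 -m inch '[[0,0,0,0,45],[0,0,-0.8,0,45],[0,0,-0.8,0,45],[0,0,-0.8,0,45],[0,0,-0.6,0,45]]'; python3 -m inch '[[0,0,-0.3,0,45],[0,0,-0.1,0,45],[0,0,0,0,45]]'
```

```text
clock: 38.55
tool_pos: [0.5746, 0.0977, 0.1538]
eef_rot: [1.0, -0.028, -0.001, 0.0]
contact_force: [0.3, 0.5, -0.4]
opening: 0.606
clock: 39.05
tool_pos: [0.5737, 0.0997, 0.0779]
eef_rot: [1.0, -0.027, -0.001, -0.0]
contact_force: [-0.3, 0.6, -0.6]
opening: 0.611
clock: 39.35
tool_pos: [0.5747, 0.0989, 0.0703]
eef_rot: [1.0, -0.028, -0.0, -0.0]
contact_force: [1.0, -0.1, -1.3]
opening: 0.607
```

```bash
python3 -m inch '[[0,0,-0.05,0,45],[0,0,-0.03,0,45],[0,0,0,0,80],[0,0,0,0,80],[0,0,0,0,80]]'; python3 -m inch '[[0,0,0.3,0,80],[0,0,0.9,0,80],[0,0,0.9,0,80],[0,0,0.9,0,80],[0,0,0.9,0,80]]'; python3 -m inch '[[0,0,0.4,0,80],[-0.63,0.95,0,0,80],[-0.63,0.95,0,0,80],[-0.63,0.95,0,0,80],[-0.63,0.95,0,0,80]]' >/dev/null;  python3 - <<'E'
from loc import *
s=snap('top','top4.png'); P=cloud(s)
for b in blobs(P,140,205,180,290,.045,.07)+blobs(P,225,330,180,265,.07,.1): print(*b)
E
python3 -m inch '[[-0.63,0.95,0,0,80],[-0.63,0.95,0,0,80],[-0.63,0.95,0,0,80],[-0.63,0.95,0,0,80],[-0.63,0.95,0,0,80]]'; python3 -m inch '[[-0.63,0.95,0,0,80],[-0.63,0.95,0,0,80],[0,0,0,0,80],[0,0,0,0,80]]';  python3 - <<'E'
from loc import *
s=snap('top','top5.png'); P=cloud(s)
for b in blobs(P,140,205,180,290,.045,.07)+blobs(P,225,330,180,265,.07,.1): print(*b)
s=snap('wrist','w5.png')
E
```

```text
clock: 39.85
tool_pos: [0.5753, 0.0986, 0.068]
eef_rot: [1.0, -0.028, 0.0, 0.0]
contact_force: [-0.4, -0.4, 0.1]
opening: 0.857
clock: 40.35
tool_pos: [0.575, 0.0985, 0.1667]
eef_rot: [1.0, -0.028, 0.0, 0.0]
contact_force: [0.3, -0.4, 0.6]
opening: 0.909
[268. 202.] 114 mean [0.5734 0.0998 0.0815] circ [0.5735 0.0988 0.0269] rect [5.7300e-01 9.9000e-02 5.1000e-02 5.3000e-02 8.9983e+01] zmax 0.09
clock: 41.4
tool_pos: [0.4325, 0.3131, 0.1752]
eef_rot: [1.0, -0.028, -0.0, 0.0]
contact_force: [0.9, 0.4, 0.1]
opening: 0.909
clock: 41.8
tool_pos: [0.4017, 0.3598, 0.1753]
eef_rot: [1.0, -0.027, 0.0, 0.0]
contact_force: [-0.3, -1.0, 0.5]
opening: 0.91
[164. 260.] 32 mean [0.4227 0.3642 0.0543] circ [0.4189 0.3629 0.0196] rect [4.2300e-01 3.6400e-01 9.0000e-03 3.9000e-02 1.2502e+01] zmax 0.061
[159. 275.] 26 mean [0.3839 0.376  0.0527] circ [0.3843 0.3757 0.0118] rect [3.8400e-01 3.7600e-01 2.3000e-02 6.0000e-03 5.1653e+01] zmax 0.06
[268. 202.] 115 mean [0.5732 0.0996 0.0816] circ [0.5736 0.0988 0.0269] rect [0.573 0.099 0.053 0.051 1.283] zmax 0.088
```

View pics/w5.png

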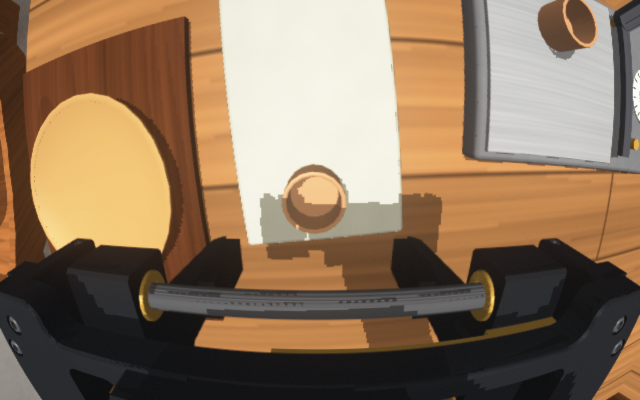

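Cup A stands on the pan at (0.5735, 0.099). Cup B at (315,197) is unmoved and centred between the jaws, so I'll grasp it.

```bash
python3 -m inch '[[0,0.05,-0.9,0,80],[0,0,-0.9,0,80],[0,0,-0.9,0,80],[0,0,-0.9,0,80],[0,0,-0.9,0,80]]'; python3 -m inch '[[0,0,-0.7,0,80],[0,0,-0.1,0,80],[0,0,0,0,45],[0,0,0,0,45],[0,0,0,0,45]]' 15; python3 -m inch '[[0,0,0,0,45],[0,0,0,0,45],[0,0,0.4,0,45],[0,0,0.9,0,45],[0,0,0.9,0,45]]'; python3 -m inch '[[0,0,0.9,0,45],[0,0,0.9,0,45],[0,0,0.5,0,45],[0,0,0,0,45]]';  python3 -m inch '[[0.32,-0.93,0,0,45],[0.32,-0.93,0,0,45],[0.32,-0.93,0,0,45],[0.32,-0.93,0,0,45],[0.32,-0.93,0,0,45]]' >/dev/null; python3 -m inch '[[0.32,-0.93,0,0,45],[0.32,-0.93,0,0,45],[0.32,-0.93,0,0,45],[0.32,-0.93,0,0,45],[0.32,-0.93,0,0,45]]' >/dev/null; python3 -m inch '[[0.32,-0.93,0,0,45],[0,0,0,0,45],[0,0,0,0,45]]'; python3 - <<'E'
from loc import *
P=cloud(snap('top','top6.png'))
for b in blobs(P,225,330,180,265,.07,.095): print(*b)
E
```

```text
clock: 42.4
tool_pos: [0.4031, 0.3595, 0.0623]
eef_rot: [1.0, -0.029, 0.001, 0.0]
contact_force: [-0.4, 0.2, -0.2]
opening: 0.906
clock: 42.9
tool_pos: [0.4025, 0.3612, 0.0439]
eef_rot: [1.0, -0.028, 0.001, -0.0]
contact_force: [-0.4, -0.6, -0.1]
opening: 0.659
clock: 43.4
tool_pos: [0.4013, 0.3608, 0.0988]
eef_rot: [1.0, -0.028, -0.001, 0.0]
contact_force: [0.3, -0.2, -1.2]
opening: 0.603
clock: 43.8
tool_pos: [0.4024, 0.3616, 0.157]
eef_rot: [1.0, -0.027, 0.001, -0.001]
contact_force: [0.2, -0.9, -1.4]
opening: 0.601
clock: 45.1
tool_pos: [0.4892, 0.1053, 0.1548]
eef_rot: [1.0, -0.028, -0.001, -0.0]
contact_force: [0.1, 0.0, -1.4]
opening: 0.604
[268. 202.] 115 mean [0.5734 0.1    0.0811] circ [0.5736 0.0989 0.0269] rect [ 0.573  0.099  0.052  0.052 45.605] zmax 0.089
```

Cup A is still in place. I'll set cup B down and retreat to a spot clear of the pan view.

```bash
python3 -m inch '[[0,0,-0.8,0,45],[0,0,-0.8,0,45],[0,0,-0.8,0,45],[0,0,-0.6,0,45],[0,0,-0.3,0,45]]'; python3 -m inch '[[0,0,-0.1,0,45],[0,0,-0.06,0,45],[0,0,0,0,45],[0,0,0,0,80],[0,0,0,0,80]]';  python3 -m inch '[[0,0,0,0,80],[0,0,0.3,0,80],[0,0,0.9,0,80],[0,0,0.9,0,80],[0,0,0.9,0,80]]'; python3 -m inch '[[0,0,0.9,0,80],[0,0,0.9,0,80],[-0.2,0.9,0,0,80],[-0.2,0.9,0,0,80],[-0.2,0.9,0,0,80]]' > /dev/null; python3 -m inch '[[-0.2,0.9,0,0,80],[-0.2,0.9,0,0,80],[-0.2,0.9,0,0,80],[-0.2,0.9,0,0,80],[-0.2,0.9,0,0,80]]'; python3 -m inch '[[0,0.9,0,0,80],[0,0.9,0,0,80],[0,0,0,0,80],[0,0,0,0,80],[0,0,0,0,80]]'; python3 - <<'E'
from loc import *
s=snap('top','top7.png');P=cloud(s)
for b in blobs(P,225,330,180,265,.07,.095)+blobs(P,405,485,185,300,.05,.09)+blobs(P,330,365,205,240,.06,.1)+blobs(P,290,335,178,262,.052,.064): print(*b)
E
```

```text
clock: 45.65
tool_pos: [0.4886, 0.1069, 0.0715]
eef_rot: [1.0, -0.026, -0.001, -0.0]
contact_force: [-1.0, 0.7, -0.6]
opening: 0.603
clock: 46.15
tool_pos: [0.4901, 0.1061, 0.0694]
eef_rot: [1.0, -0.027, 0.0, -0.0]
contact_force: [0.6, 0.2, 0.7]
opening: 0.758
clock: 46.65
tool_pos: [0.4897, 0.1053, 0.1451]
eef_rot: [1.0, -0.028, -0.0, 0.0]
contact_force: [-0.2, 0.0, 0.2]
opening: 0.908
clock: 47.65
tool_pos: [0.4494, 0.2862, 0.1894]
eef_rot: [1.0, -0.028, -0.0, 0.0]
contact_force: [0.8, -0.6, 0.5]
opening: 0.909
clock: 48.15
tool_pos: [0.45, 0.3286, 0.1893]
eef_rot: [1.0, -0.029, 0.0, 0.001]
contact_force: [0.0, 0.3, 0.6]
opening: 0.909
[268. 202.] 113 mean [0.5729 0.0995 0.0818] circ [0.5737 0.099  0.0272] rect [ 0.573  0.099  0.052  0.052 45.256] zmax 0.089
[265. 236.] 109 mean [0.4864 0.1066 0.0817] circ [0.4871 0.1067 0.027 ] rect [ 0.487  0.106  0.052  0.053 45.616] zmax 0.087
[446. 211.] 173 mean [ 0.5527 -0.3562  0.0674] circ [ 0.5519 -0.3579  0.0186] rect [ 5.5300e-01 -3.5700e-01  3.4000e-02  3.5000e-02  3.9507e+01] zmax 0.075
[447. 242.] 176 mean [ 0.4739 -0.3593  0.0674] circ [ 0.4747 -0.3615  0.0187] rect [ 0.473 -0.361  0.033  0.036  1.056] zmax 0.075
[449. 274.] 179 mean [ 0.3937 -0.363   0.0672] circ [ 0.393  -0.3641  0.0186] rect [ 3.9300e-01 -3.6400e-01  3.3000e-02  3.5000e-02  8.2092e+01] zmax 0.076
[348. 223.] 106 mean [ 0.522  -0.1031  0.0795] circ [ 0.5219 -0.1026  0.0223] rect [ 5.2200e-01 -1.0400e-01  1.4000e-02  4.4000e-02  8.6855e+01] zmax 0.086
[317. 220.] 502 mean [ 0.5289 -0.0249  0.0573] circ [ 0.5312 -0.0235  0.093 ] rect [ 0.531 -0.026  0.186  0.031  0.334] zmax 0.064
```

View pics/top7.png

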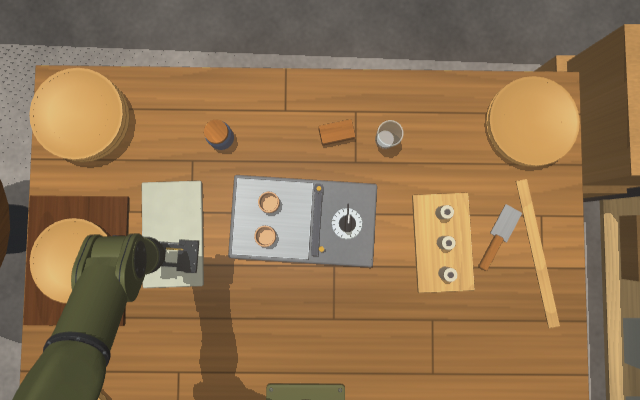

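The last view shows two cups upright on the pan at (270,203) and (265,237), the bar home against its peg, and the pointer on zero. The three posts stand on the board, the jar, block and glass are where they were, and the arm is clear. I'm handing the job in.

```bash
python3 -c "
from plant import r; print(r.finish_job())"
```

```text
the job is handed in; nothing more can be done
None
```

The job is done and handed in at about 48 s of the 210 s; no verdict was given. In order, I moved the three posts to the wooden board, swung the locking bar home, turned the tare knob to zero with the pan empty, and stood the two cups on the pan. Only two cups were in the scene.

My last checks, from the final top view and the gripper readings:

- **Posts:** all three are upright on the board, centres at about −80, 0 and +80 mm along its length and within about 5 mm of its centre line.
- **Locking bar:** it stopped firm against the peg. The push reached 16 N with the position steady, and the last view shows it still there.
- **Tare pointer:** two readings put it within about 0.02 rad of zero.
- **Cups:** both are upright on the pan, about 41 and 46 mm either side of its middle.
- **Jar, glass and block:** they look unmoved in the picture. I did not measure their positions again.
- **Arm:** it was clear of everything when I handed in.

No check failed or disagreed with another, and I saw no cup knocked aside during the run.

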